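Restock the stepped counter display from the back

TASK

Fill the stepped white counter display with the three cartons, strictly in this order: first the tallest (still in the delivery box) into the pocket with the highest cheeks, then the middle one into the middle pocket, then the shortest into the pocket with the lowest cheeks, letting go of each before the next goes in. Each must stand upright and fully down on its pocket's floor, lowered in gently and not dropped; in the box only the carton's narrow ends can be reached and in the display only its broad faces, so put it down on the counter in between and take it again the other way. Leave everything else where it is.

Things in the scene. Friction and masses are not known exactly. Their poses are not given: they have to be found in the camera images.
- carton_tall: upright white folding carton, the tallest of three: 26 mm thick (its x), 60 mm wide (its y), 106 mm tall (its z); 50 to 150 g; grey band round the upper part. Origin: centre of its underside. Starts standing in a compartment of the delivery box, where walls 4 mm off its broad faces leave only its narrow ends (60 mm apart) to grip
- carton_medium: upright white folding carton, the middle one of three: 26 mm thick (its x), 60 mm wide (its y), 88 mm tall (its z); 50 to 150 g; grey band round the upper part. Origin: centre of its underside. It starts standing free on the counter
- carton_short: upright white folding carton, the shortest of three: 26 mm thick (its x), 60 mm wide (its y), 70 mm tall (its z); 50 to 150 g; grey band round the upper part. Origin: centre of its underside. It starts standing free on the counter
- rack: white stepped counter display, fixed, 174 mm long (x), 80 mm wide (y); origin: centre of its underside; floor 6 mm thick. Three pockets in a row along its x, 54 mm apart, between two side cheeks (5 mm thick, 68 mm apart) that step down from pocket 1 to 3. A carton stands in it with thickness along the rack's x, width along its y, either way round; no finger fits between a narrow end and a cheek
- pocket1 (a point): centre of pocket 1's floor, at the rack's -x end, with the highest cheeks (120 mm above the floor); axes as the rack's. Every pocket lies between two low ribs across the rack, 18 mm high, leaning outward: 31 mm apart (along x) at the floor, about 10 mm more at their tops
- pocket2 (a point): centre of pocket 2's floor, the middle pocket; cheeks 90 mm above the floor; axes as the rack's. Between the broad faces of cartons in neighbouring pockets there are 28 mm
- pocket3 (a point): centre of pocket 3's floor, at the rack's +x end, with the lowest cheeks (66 mm above the floor); axes as the rack's
- box: open brown delivery box, fixed, 80 mm (x) by 132 mm (y); origin: centre of its underside; floor 4 mm thick. Three walls 112 mm high along its y make two compartments 34 mm wide (centres x = -19, +19 mm), 124 mm long; end walls (+-y) only 35 mm high. The carton in it is parallel to the box, with about 30 mm free beyond each narrow end
- rollon: bystander: small roll-on bottle 25 mm across, 70 mm tall, standing in the other compartment of the delivery box. Origin: centre of its underside
- tin: bystander: flat round metal tin 44 mm across, 22 mm high, between the two free-standing cartons. Origin: centre of its underside
- jar: bystander: clear sweet jar with screw lid, 84 mm across, 120 mm tall. Origin: centre of its underside
- water: bystander: water bottle 62 mm across, 190 mm tall. Origin: centre of its underside
- can: bystander: drinks can 66 mm across, 90 mm tall. Origin: centre of its underside
- pencup: bystander: pen cup 76 mm across, 95 mm tall with pens to 145 mm. Origin: centre of its underside
There are look-alikes about, which are no part of the job. Leave any red look-alike of the carton_tall alone. Leave any purple look-alike of the carton_medium alone.

How it is judged:
By the outcome, as a careful person would: the job done as asked, in the order asked, and still so for the second after the job is handed in, with the robot touching nothing.
It also fails if it takes over 72 s, if anything falls off the work surface, if the arm or the gripper's body presses on something with over 40 N, if the wrist force passes 120 N, or if a joint passes its speed limit or range.

ROBOT

A 7-joint arm with a two-finger parallel gripper is mounted at the origin on the work surface. World frame = base frame: x ahead of the robot, y to its left, z up, the work surface at z = 0. Lengths are in m, angles in rad, forces in N, time in s.
With the tool pointing down it reaches from about 0.35 to 0.9 m from the base axis. Payload 8.1 kg.
Tool frame: the origin (TCP) lies between the finger pads; the fingertips stand 11 mm ahead of it and the grasp point (between the pads) lies 8 mm behind it; z points along the fingers, y is the line along which they close (so a half turn about z gives the same grasp; the last joint's range is limited). The gripper opens to 92 mm and grips with 3 to 60 N. Pads are 19 mm wide; open, the fingers measure 130 mm over their backs; the gripper's body (75 mm by 190 mm) begins 47 mm behind the grasp point.
Start: joints at [1.001, 0.434, 0.025, 1.573, -0.012, 1.134, -0.075], TCP at [0.281, -0.558, 0.238] pointing down, gripper open.
Joint ranges: [-2.62, 2.62], [-0.44, 2.09], [-1.27, 1.32], [0.08, 2.57], [-1.32, 4.46], [0.12, 2], [-2.74, 2.74]. Speed limits (rad/s): [2.22, 2.22, 3.01, 3.01, 3.14, 3.14, 3.14].

INTERFACE

Orientations are given as a rotation vector (axis times angle).
In Python, from cell import observe, get_image, camera_params, sign_off gives the robot as it stands.
- The arm moves only by the shell command python3 -m pendant 'ROWS' [FORCE]. ROWS is JSON, one flat list of numbers, 7 for each row, row after row: the shift along the tool's x, y, z in m, then the turn, a rotation vector about the tool's x, y, z in rad, then the finger opening in m, from 0 to 0.0918. In form: [dx, dy, dz, rx, ry, rz, jaw, dx, dy, dz, rx, ry, rz, jaw, ...]. A call has 1 to 10 rows; each row shifts and turns the commanded pose from where the row before left it, along the tool's axes as they then stand; what a row does not reach is not made up. A row lasts 1/8 s, in which the tool goes at most 62.5 mm and 10.7 degrees, less where a joint would pass 70% of its speed; a pose out of reach is approached as far as the arm can. A call is refused whole if a number of a shift passes 0.0625 or a number of a turn 0.188, either way. A call with a gripper value outside its range is refused whole. The fingers move at their own pace and stop on an object; FORCE is the grip in N (left out, the last holds). Time passes only in rows, so rows that do not move let the fingers close. It gives the time, the measured TCP pose, the force, the opening and the grip force at its end, in the units of the state.
- observe(): the state, without advancing time (a new reading comes with each control period).
- get_image(name): name is "side" or "top" or "wrist"; returns the picture (384x512x3 uint8, red, green, blue); there is no depth.
- camera_params(name): a dict with "intrinsics" (3x3 intrinsics, pixels), "dist" ([k1, k2, p1, p2, k3] as OpenCV has them; the pictures are not rectified), "eye" and "rotation" of the camera in the world; the wrist camera has in their place "T_tool_cam" (4x4, takes a point from camera to tool coordinates, whose origin is the TCP and whose axes are the flange's). Camera axes: x right, y down, z forward; pixel columns grow to the right and rows downward; lengths in m; the calibration is good to about 2 mm. A picture is of the moment at which its call begins: read the wrist's pose just before it. camera_params takes no time and is no camera call.
- sign_off(): hands the job in; it is judged then, once.
The state is a dict: "clock": time; "joints": joint angles; "dq": joint speeds; "joint_efforts": joint torques, N m; "position": TCP position; "ee_rot": TCP orientation; "force": force on the tool from outside, world axes, zero at the start; "ft_torque": the same for the moment, N m; "width": opening from 0.0 (shut) to 1.0 (fully open); "gripper_force": force on a finger pad.
Only numpy, scipy, OpenCV 4.12 (cv2) and the standard library are available. Lean on these libraries where they do the work, as an engineer would, in place of code of your own. Each camera call takes 0.05 s, during which the arm holds its last target. There are 200 camera calls.

## Working session

There is one attempt and no reset: what is moved stays moved. The work goes in short steps, Python scripts to look and compute and a shell command to move; the robot and the scene stay as the last step left them, time stands still between calls to the robot, and variables do not carry over. Pictures are saved under pics/ and viewed, at most 10 in all, crops included, and the job is handed in when it is done.

```bash
mkdir -p pics; ls; cat > h.py <<'E'
import numpy as np, cv2
from scipy.spatial.transform import Rotation as R
from cell import observe,get_image,camera_params,sign_off
def snap(n,f,crop=None,s=1):
    im=get_image(n)[:,:,::-1]
    cv2.imwrite('pics/raw_'+f,im)
    if crop: x0,y0,x1,y1=crop; im=im[y0:y1,x0:x1]
    if s!=1: im=cv2.resize(im,None,fx=s,fy=s,interpolation=cv2.INTER_CUBIC)
    cv2.imwrite('pics/'+f,im)
def cam(n,st=None):
    c=camera_params(n);K=np.array(c['intrinsics']);d=np.array(c['dist'],float)
    if n=='wrist':
        T=np.array(c['T_tool_cam']);Rt=R.from_rotvec(st['ee_rot']).as_matrix()
        return K,d,Rt@T[:3,3]+np.array(st['position']),Rt@T[:3,:3]
    return K,d,np.array(c['eye']),np.array(c['rotation'])
def px(n,uv,z,st=None):
    "pixels -> world points on the plane at height z"
    K,d,e,Rc=cam(n,st)
    p=cv2.undistortPoints(np.array(uv,float).reshape(-1,1,2),K,d).reshape(-1,2)
    r=np.c_[p,np.ones(len(p))]@Rc.T
    return e+r*((np.asarray(z)-e[2])/r[:,2])[:,None]
def proj(n,P,st=None):
    K,d,e,Rc=cam(n,st)
    return cv2.projectPoints((np.array(P,float)-e)@Rc,np.zeros(3),np.zeros(3),K,d)[0].reshape(-1,2)
E
python3 - <<'E'
from h import *
import json
snap('top','top.png',None,1.5);snap('side','side.png',None,1.5)
for n in('top','side','wrist'):
    c=camera_params(n);print(n,{k:np.round(v,3).tolist() for k,v in c.items()})
s=observe();print(s); print(R.from_rotvec(s['ee_rot']).as_matrix().round(3))
E
```

```text
pics
top {'intrinsics': [[445.723, 0.0, 254.113], [0.0, 445.723, 193.398], [0.0, 0.0, 1.0]], 'dist': [-0.112, 0.0, 0.0, 0.0, 0.0], 'eye': [0.498, 0.112, 1.202], 'rotation': [-2.191, 2.179, -0.072]}
side {'intrinsics': [[440.001, 0.0, 257.554], [0.0, 440.001, 188.49], [0.0, 0.0, 1.0]], 'dist': [-0.09, 0.0, 0.0, 0.0, 0.0], 'eye': [0.058, 0.735, 1.01], 'rotation': [-0.925, 2.577, -0.934]}
wrist {'intrinsics': [[339.88, 0.0, 260.306], [0.0, 339.88, 197.222], [0.0, 0.0, 1.0]], 'dist': [-0.1, 0.0, 0.0, 0.0, 0.0], 'T_tool_cam': [[0.0, -0.963, -0.271, 0.072], [1.0, -0.0, 0.0, -0.001], [-0.0, -0.271, 0.963, -0.147], [0.0, 0.0, 0.0, 1.0]]}
{'clock': 0.1, 'joints': array([ 1.00142422,  0.4351549 ,  0.02498449,  1.57396795, -0.01161216,
        1.13399111, -0.0750899 ]), 'dq': array([ 0.00085784, -0.00140319, -0.00036148, -0.00121117, -0.00064632,
        0.00124335,  0.00134254]), 'joint_efforts': array([ 2.15103209e-03, -6.69128609e+01,  9.87664908e-01, -3.15153050e+01,
       -6.05442747e-02,  3.73349246e-02,  3.46189347e-05]), 'position': array([ 0.28101779, -0.55778842,  0.23703732]), 'ee_rot': array([-3.05517658e+00, -7.26150812e-01,  6.80226813e-04]), 'force': array([-0.44883856, -0.26373067,  0.74132215]), 'ft_torque': array([-0.04392075, -0.02564389,  0.0392907 ]), 'gripper_force': 0.0, 'width': 0.9985566220084089}
[[ 0.893  0.45  -0.001]
 [ 0.45  -0.893  0.001]
 [-0.    -0.001 -1.   ]]
```

View pics/top.png

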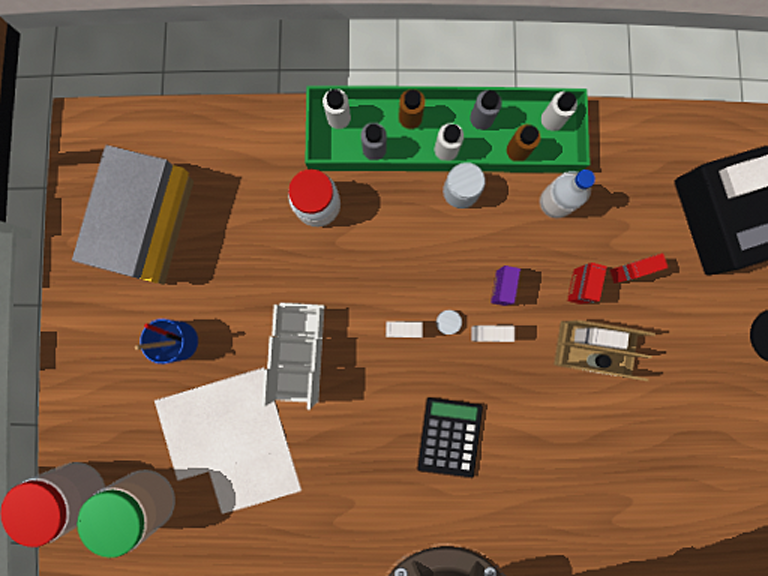

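View pics/side.png

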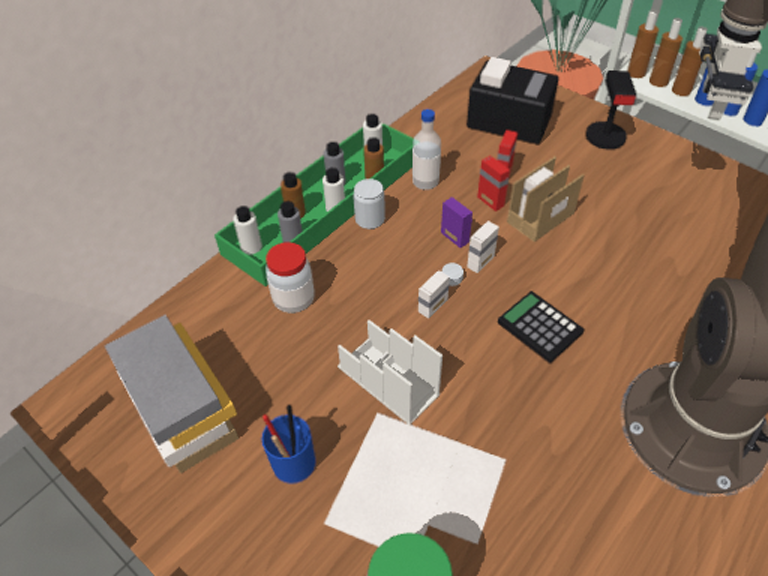

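```bash
sed -i "s/np.array(c\['rotation'\])$/R.from_rotvec(c['rotation']).as_matrix()/" h.py
python3 - <<'E'
import cv2
im=cv2.imread('pics/raw_top.png');a=im[195:280,170:230];b=im[170:260,250:450]
import numpy as np
a=cv2.resize(a,None,fx=4,fy=4,interpolation=2);b=cv2.resize(b,None,fx=4,fy=4,interpolation=2)
o=np.zeros((600,800,3),np.uint8)
o[:360]=b
a2=cv2.resize(im[195:280,170:230],None,fx=2.8,fy=2.8,interpolation=2)
o[361:361+a2.shape[0],:a2.shape[1]]=a2
s=cv2.imread('pics/raw_side.png');s2=cv2.resize(s[205:285,215:315],None,fx=2.9,fy=2.9,interpolation=2);o[361:361+s2.shape[0],200:200+s2.shape[1]]=s2
s2=cv2.resize(s[85:165,325:425],None,fx=2.9,fy=2.9,interpolation=2);o[361:361+s2.shape[0],500:500+s2.shape[1]]=s2
cv2.imwrite('pics/crop1.png',o)
E
```

```text
(no output)
```

View pics/crop1.png

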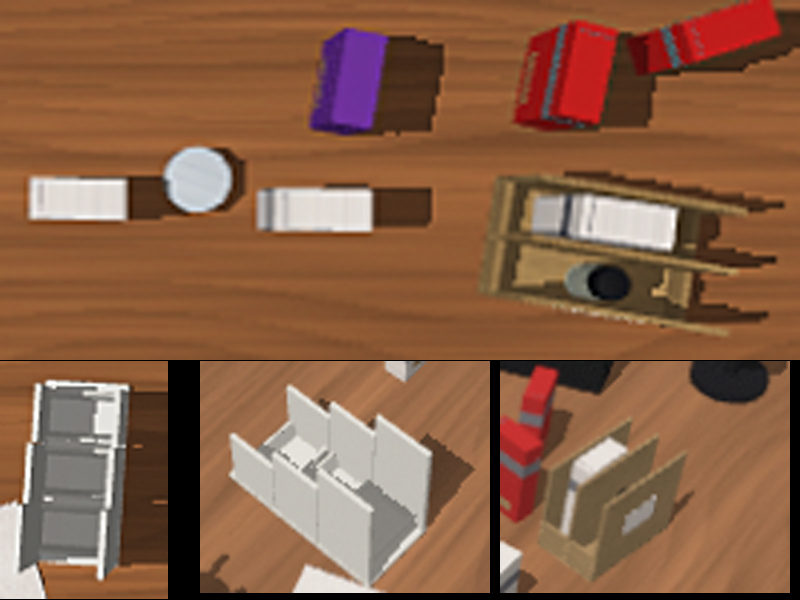

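```bash
python3 - <<'E'
from h import *
def c(l,z): 
    p=px('top',np.array(l)/4+[250,170],[z]*len(l));m=p.mean(0)
    v=(p[1]+p[2]-p[0]-p[3])/2;w=(p[3]+p[2]-p[0]-p[1])/2
    print(m.round(4),'len',np.linalg.norm(v).round(4),np.linalg.norm(w).round(4),'yaw of width',np.degrees(np.arctan2(-v[0],-v[1])*-1-0).round(1),v.round(4)); return m
c([(583,195),(678,207),(672,250),(575,240)],.110)
c([(285,190),(372,190),(373,232),(285,232)],.088)
c([(45,178),(127,178),(127,221),(45,221)],.070)
q=np.array([(22,570),(102,578),(128,385),(38,383)]);q=(q-[0,361])/2.8+[170,195]
p=px('top',q,[.126,.126,.072,.072]);print(p.round(4))
print('rack',p.mean(0), np.linalg.norm(p[0]-p[1]),np.linalg.norm(p[2]-p[1]),p[2]-p[1],p[3]-p[0])
t=px('top',np.array([(198,180),(349,82),(572,75)])/4+[250,170],[.022,.088,.106]);print('tin,purple,red',t.round(3))
E
```

```text
[ 0.4954 -0.2628  0.11  ] len 0.0613 0.0276 yaw of width -6.4 [-0.0068 -0.0609  0.    ]
[ 0.5026 -0.0802  0.088 ] len 0.0551 0.0262 yaw of width 0.2 [ 0.0002 -0.0551  0.    ]
[0.5093 0.0712 0.07  ] len 0.052 0.0272 yaw of width 0.3 [ 0.0003 -0.052   0.    ]
[[0.3876 0.298  0.126 ]
 [0.3815 0.229  0.126 ]
 [0.5499 0.213  0.072 ]
 [0.5512 0.295  0.072 ]]
rack [0.46752428 0.25875597 0.099     ] 0.06936504522880327 0.1775281752938353 [ 0.16836153 -0.01595768 -0.054     ] [ 0.16361776 -0.00301951 -0.054     ]
tin,purple,red [[ 0.523 -0.005  0.022]
 [ 0.584 -0.093  0.088]
 [ 0.587 -0.23   0.106]]
```

```bash
python3 -m pendant '[0.046,-0.024,0,0,0,0,0.0918,0.046,-0.024,0,0,0,0,0.0918,0.046,-0.024,0,0,0,0,0.0918,0.046,-0.024,0,0,0,0,0.0918,0.046,-0.024,0,0,0,0,0.0918,0.046,-0.024,0,0,0,0,0.0918,0.046,-0.024,0,0,0,0,0.0918,0,0,0,0,0,0.187,0.0918,0,0,0,0,0,0.187,0.0918,0,0,0,0,0,0.187,0.0918]' && python3 - <<'E'
from h import *
s=observe();print(s['clock'],s['position'],R.from_rotvec(s['ee_rot']).as_matrix().round(3))
snap('wrist','w1.png',None,1.5);s=observe();print(s['position'])
print(proj('wrist',[(.4954,-.2628,.110)],s)*1.5)
E
```

```text
clock: 1.35
position: [0.493, -0.263, 0.2373]
ee_rot: [-3.137, 0.157, 0.001]
force: [0.3, -0.3, -0.8]
width: 0.999
gripper_force: 0.0
1.35 [ 0.49300773 -0.26297708  0.23732797] [[ 0.995 -0.1   -0.001]
 [-0.1   -0.995  0.   ]
 [-0.001 -0.    -1.   ]]
[ 0.49304011 -0.2630122   0.23736976]
[[389.148137   281.66813357]]
```

View pics/w1.png

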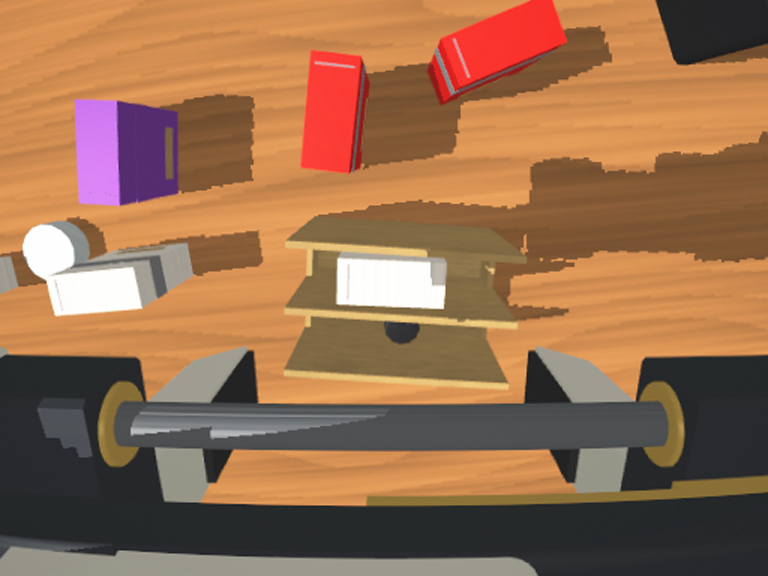

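```bash
python3 - <<'E'
from h import *
s=observe();p=px('wrist',np.array([(338,253),(446,260),(443,308),(337,303)])/1.5,[.110]*4,s);m=p.mean(0)
print(p.round(4),m,p[1]-p[0],p[2]-p[3])
Rt=R.from_rotvec(s['ee_rot']).as_matrix();print(Rt.T@(m-s['position']))
E
```

```text
[[ 0.5145 -0.2368  0.11  ]
 [ 0.5042 -0.2951  0.11  ]
 [ 0.4769 -0.2912  0.11  ]
 [ 0.4863 -0.2324  0.11  ]] [ 0.49548712 -0.26388614  0.11      ] [-0.01034547 -0.05834336  0.        ] [-0.00944279 -0.05889434  0.        ]
[0.00261833 0.00063106 0.12736779]
```

```bash
python3 -m pendant '[0.0025,0.0006,0,0,0,0.045,0.0918,0,0,0.05,0,0,0,0.0918,0,0,0.05,0,0,0,0.0918,0,0,0.035,0,0,0,0.0918,0,0,0.02,0,0,0,0.0918,0,0,0.008,0,0,0,0.0918,0,0,0,0,0,0,0.055,0,0,0,0,0,0,0.045,0,0,0,0,0,0,0.045,0,0,0,0,0,0,0.045]' 15
```

```text
clock: 2.65
position: [0.496, -0.2642, 0.0754]
ee_rot: [3.134, -0.218, 0.002]
force: [-0.3, 0.4, 3.4]
width: 0.653
gripper_force: 15.0
```

```bash
python3 -m pendant '[0,0,-0.01,0,0,0,0.045,0,0,-0.03,0,0,0,0.045,0,0,-0.045,0,0,0,0.045,0,0,-0.045,0,0,0,0.045,0,0,-0.02,0,0,0,0.045,-0.01,-0.025,0,0,0,0,0.045,-0.02,-0.045,0,0,0,0,0.045,-0.022,-0.05,0,0,0,0,0.045,-0.022,-0.05,0,0,0,0,0.045,-0.022,-0.05,0,0,0,0,0.045]' 
python3 -m pendant '[-0.022,-0.05,0,0,0,0,0.045,-0.02,-0.035,0,0,0,0,0.045,-0.01,-0.015,0.01,0,0,-0.04,0.045,-0.005,-0.007,0.05,0,0,-0.04,0.045,0,0,0.05,0,0,0,0.045,0,0,0.02,0,0,0,0.045,0,0,0,0,0,0,0.045]'
```

```text
clock: 3.9
position: [0.4304, -0.0313, 0.2255]
ee_rot: [3.134, -0.219, 0.002]
force: [2.1, 0.1, -1.3]
width: 0.652
gripper_force: 15.0
clock: 4.78
position: [0.3882, 0.0798, 0.0935]
ee_rot: [3.139, -0.093, -0.005]
force: [-1.1, -0.0, -0.3]
width: 0.651
gripper_force: 15.0
```

```bash
python3 -m pendant '[0,0,0.012,0,0,0,0.045,0,0,0.005,0,0,0,0.045,0,0,0.003,0,0,0,0.045,0,0,0.002,0,0,0,0.045,0,0,0,0,0,0,0.045]'
```

```text
clock: 5.4
position: [0.3893, 0.0809, 0.0728]
ee_rot: [-3.14, 0.093, -0.0]
force: [0.2, -0.6, -0.0]
width: 0.65
gripper_force: 15.0
```

```bash
python3 -m pendant '[0,0,0.001,0,0,0,0.045,0,0,0.001,0,0,0,0.045,0,0,0,0,0,0,0.045]'
```

```text
clock: 5.78
position: [0.3896, 0.0809, 0.0712]
ee_rot: [-3.14, 0.093, -0.001]
force: [-1.8, -1.3, 7.9]
width: 0.652
gripper_force: 15.0
```

```bash
python3 -m pendant '[0,0,0,0,0,0,0.065,0,0,0,0,0,0,0.08,0,0,0,0,0,0,0.0918,0,0,-0.04,0,0,0,0.0918,0,0,-0.055,0,0,0,0.0918,0.005,-0.03,-0.05,0,0,0,0.0918,0.005,-0.04,-0.04,0,0,0,0.0918,0.005,-0.04,-0.04,0,0,0,0.0918,0.005,-0.04,-0.03,0,0,0,0.0918,0,-0.03,0,0,0,0,0.0918]' && python3 -m pendant '[0,0,0,0,0,0,0.0918]' && python3 - <<'E'
from h import *
s=observe();print(s['joints'])
snap('wrist','w2.png',None,1.5);np.savez('s2.npz',**s)
E
```

```text
clock: 7.02
position: [0.4208, 0.2618, 0.3281]
ee_rot: [-3.137, 0.092, -0.005]
force: [-1.0, 0.1, -0.9]
width: 1.004
gripper_force: 0.0
clock: 7.15
position: [0.4193, 0.2616, 0.3256]
ee_rot: [-3.139, 0.087, 0.001]
force: [0.2, 0.1, -0.6]
width: 0.997
gripper_force: 0.0
[-0.35104061  0.18333906 -0.37079522  1.71976099  0.06854683  1.25119628
 -2.36416265]
```

View pics/w2.png

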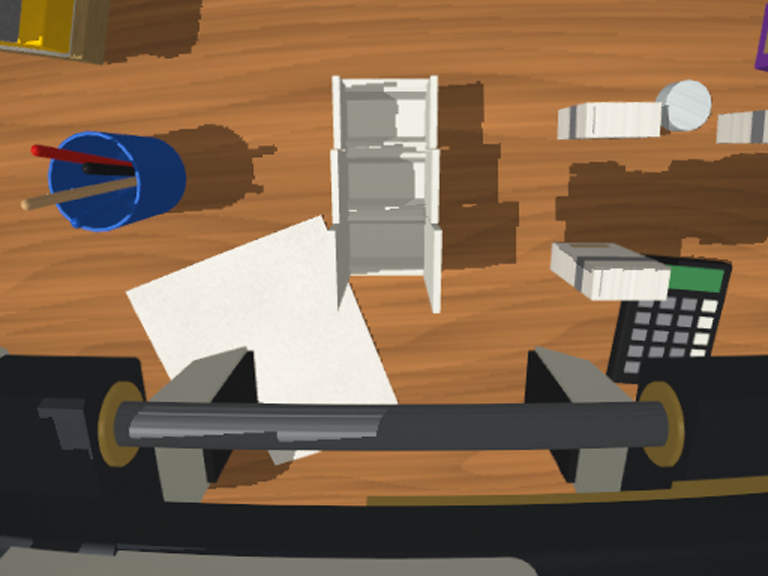

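```bash
python3 - <<'E'
import cv2
im=cv2.imread('pics/raw_w2.png')[40:220,205:310]
im=cv2.resize(im,None,fx=3.3,fy=3.3,interpolation=cv2.INTER_CUBIC);cv2.imwrite('pics/w2c.png',im)
E
```

```text
(no output)
```

View pics/w2c.png

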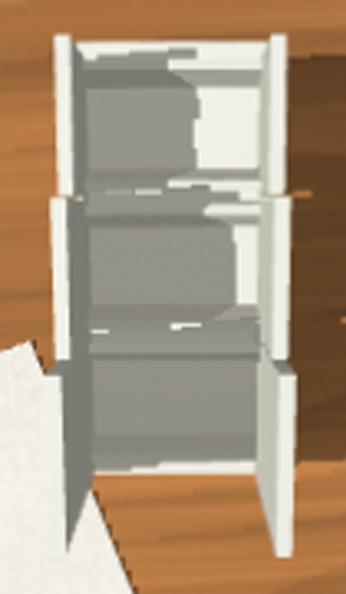

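```bash
cat > rack.py <<'E'
from h import *
from scipy.optimize import least_squares
s=dict(np.load('s2.npz'))
obs=np.array([(54,36),(287,36),(292,556),(67,550),(50,199),(291,199)])/3.3+[205,40]
M=np.array([(87,39,72),(87,-39,72),(-87,-39,126),(-87,39,126),(27,39,96),(27,-39,96)])/1e3
def w(p,M): c,n=np.cos(p[2]),np.sin(p[2]);return np.c_[p[0]+c*M[:,0]-n*M[:,1],p[1]+n*M[:,0]+c*M[:,1],M[:,2]]
f=lambda p:(proj('wrist',w(p,M),s)-obs).ravel()
r=least_squares(f,[.467,.259,-.05]);p=r.x
E
python3 - <<'E'
from rack import *
print(p,np.degrees(p[2]));print(f(p).reshape(-1,2).round(1))
print(w(p,np.array([(-54,0,6),(0,0,6),(54,0,6)])/1e3).round(4))
# check inner floor lines
print('floor near edge obs',(np.array([(93,475),(256,475)])/3.3+[205,40]).round(1), proj('wrist',w(p,np.array([(-87,34,6),(-87,-34,6)])/1e3),s).round(1))
M2=w(p,np.array([(-54+15.5,34,6),(-54+15.5,-34,6),(-54-15.5,34,6),(-54-15.5,-34,6)])/1e3)
print('pocket1 floor lines crop',((proj('wrist',M2,s)-[205,40])*3.3).round(0))
# tall carton top predicted
d=R.from_rotvec(s['ee_rot']).as_matrix()
T=[(.39+a*.013,.081+b*.03,.106) for a in(1,-1) for b in(1,-1)]
print((proj('wrist',T,s)*1.5).round(0))
E
```

```text
[ 0.46464451  0.2618133  -0.04257343] -2.4392778521635594
[[ 0.2 -4. ]
 [-0.1 -5. ]
 [ 1.6  2.2]
 [-3.   4.9]
 [ 0.9  1.6]
 [ 0.4  0.6]]
[[0.4107 0.2641 0.006 ]
 [0.4646 0.2618 0.006 ]
 [0.5186 0.2595 0.006 ]]
floor near edge obs [[233.2 183.9]
 [282.6 183.9]] [[235.  185. ]
 [283.2 184.4]]
pocket1 floor lines crop [[ 95. 366.]
 [258. 363.]
 [ 98. 438.]
 [258. 436.]]
[[593. 265.]
 [669. 261.]
 [591. 298.]
 [667. 294.]]
```

```bash
cat >> rack.py <<'E'
vo=np.array([435,356,305,222,170,88])/3.3+40
def g(q):
    hw,L=q[3:5]
    m=M.copy();m[:2,0]=L;m[2:4,0]=-L
    a=(proj('wrist',w(q,m),s)-obs).ravel()
    m2=np.array([(c*.054+sg*hw,0,.006) for c in(-1,0,1) for sg in(-1,1)])
    b=proj('wrist',w(q,m2),s)[:,1]-vo
    return np.r_[a,b]
E
python3 - <<'E'
from rack import *
r=least_squares(g,[*p,.016,.085],loss='soft_l1');q=r.x;print(q.round(4),g(q).round(1))
print(w(q,np.array([(-54,0,6),(0,0,6),(54,0,6)])/1e3).round(4))
E
```

```text
[ 0.4658  0.2624 -0.0486  0.0163  0.0822] [ 0.2 -0.8 -0.2 -1.4  0.7 -2.9 -4.2 -0.5  0.4  0.3  0.  -0.2  0.5  1.2
  0.9  1.6  0.8  0.1]
[[0.4119 0.265  0.006 ]
 [0.4658 0.2624 0.006 ]
 [0.5198 0.2597 0.006 ]]
```

```bash
python3 -m pendant '[-0.004,0.0365,0.01,0,0,0,0.06,-0.004,0.0365,0.02,0,0,0,0.06,-0.004,0.0365,0.03,0,0,0,0.06,-0.004,0.0365,0.04,0,0,0,0.06,-0.004,0.0365,0.04,0,0,0,0.06,0,0,0,0,0,-0.1745,0.06,0,0,0,0,0,-0.1745,0.06,0,0,0,0,0,-0.1745,0.06,0,0,0,0,0,-0.1745,0.06,0,0,0,0,0,-0.1745,0.06]' && python3 -m pendant '[0,0,0,0,0,-0.1745,0.06,0,0,0,0,0,-0.1745,0.06,0,0,0,0,0,-0.1745,0.06,0,0,0,0,0,-0.1745,0.06,0,0,0,0,0,0,0.06]'; python3 -c "
from h import *
s=observe();Rt=R.from_rotvec(s['ee_rot']).as_matrix();print(Rt.round(3),s['joints'].round(2),Rt.T@(np.array([.3896,.0809,.08])-s['position']))"
```

```text
clock: 8.45
position: [0.3884, 0.0769, 0.1855]
ee_rot: [2.882, 1.248, -0.002]
force: [0.3, -0.3, 0.1]
width: 0.653
gripper_force: 0.0
clock: 9.07
position: [0.3886, 0.0771, 0.1855]
ee_rot: [2.29, 2.151, -0.002]
force: [0.0, 0.7, 0.6]
width: 0.651
gripper_force: 0.0
[[ 0.062  0.998 -0.001]
 [ 0.998 -0.062 -0.001]
 [-0.001 -0.001 -1.   ]] [ 0.07  0.16 -0.45  2.13  0.09  0.87 -0.49] [0.00394933 0.00087154 0.10549176]
```

```bash
python3 -m pendant '[0.004,0.001,0.03,0,0,0,0.06,0,0,0.04,0,0,0,0.06,0,0,0.025,0,0,0,0.06,0,0,0.0105,0,0,0,0.06,0,0,0,0,0,0,0.04,0,0,0,0,0,0,0.03,0,0,0,0,0,0,0.02,0,0,0,0,0,0,0.02,0,0,0,0,0,0,0.02]' 15
```

```text
clock: 10.2
position: [0.3906, 0.0823, 0.0806]
ee_rot: [2.286, 2.154, 0.001]
force: [-2.0, -0.5, 5.6]
width: 0.281
gripper_force: 15.0
```

```bash
python3 -m pendant '[0,0,-0.01,0,0,0,0.02,0,0,-0.03,0,0,0,0.02,0,0,-0.045,0,0,0,0.02,0,0,-0.045,0,0,0,0.02,0,0,-0.025,0,0,-0.01,0.02,0.03,0.002,0,0,0,0,0.02,0.046,0.003,0,0,0,0,0.02,0.05,0.003,0,0,0,0,0.02,0.04,0.002,0,0,0,0,0.02,0.018,0.001,0,0,0,0,0.02]' && python3 -m pendant '[0,0,0,0,0,0,0.02,0,0,0,0,0,0,0.02]';python3 - <<'E'
from h import *
s=observe();Rt=R.from_rotvec(s['ee_rot']).as_matrix();print(Rt.round(3),Rt.T@(np.array([.412,.2654,.0866])-s['position']))
snap('side','s3.png',(195,140,315,290),4);snap('top','t3.png')
E
```

```text
clock: 11.45
position: [0.4098, 0.268, 0.2357]
ee_rot: [-2.272, -2.168, -0.001]
force: [0.3, -0.4, -0.5]
width: 0.281
gripper_force: 15.0
clock: 11.7
position: [0.4102, 0.2645, 0.2353]
ee_rot: [2.276, 2.165, -0.001]
force: [-0.5, 0.1, -0.6]
width: 0.28
gripper_force: 15.0
[[ 0.05   0.999 -0.   ]
 [ 0.999 -0.05  -0.001]
 [-0.001 -0.    -1.   ]] [0.00108952 0.00175833 0.14866182]
```

View pics/s3.png

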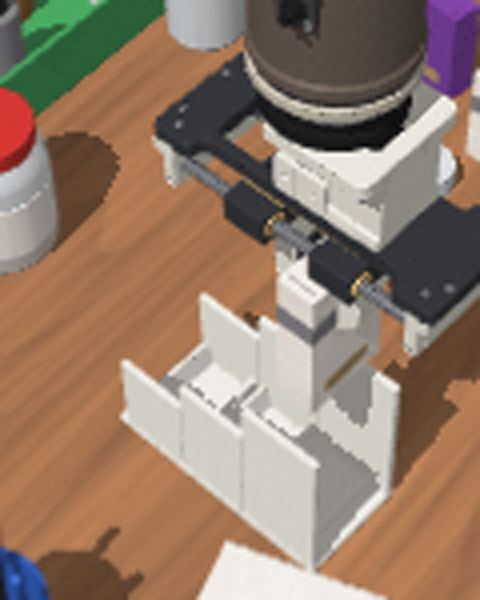

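```bash
python3 -m pendant '[0.001,0.0018,0.03,0,0,0,0.02,0,0,0.04,0,0,0,0.02,0,0,0.035,0,0,0,0.02,0,0,0.02,0,0,0,0.02,0,0,0,0,0,0,0.02]' && python3 -m pendant '[0,0,0.006,0,0,0,0.02,0,0,0.006,0,0,0,0.02,0,0,0,0,0,0,0.02]'
```

```text
clock: 12.42
position: [0.4117, 0.265, 0.1092]
ee_rot: [-2.277, -2.164, 0.005]
force: [-0.4, 0.6, -0.3]
width: 0.283
gripper_force: 15.0
clock: 12.8
position: [0.4123, 0.2663, 0.0982]
ee_rot: [2.276, 2.165, -0.0]
force: [-0.3, 0.4, -0.7]
width: 0.28
gripper_force: 15.0
```

```bash
python3 -m pendant '[0,0,0.004,0,0,0,0.02,0,0,0.003,0,0,0,0.02,0,0,0.002,0,0,0,0.02,0,0,0,0,0,0,0.02]' && python3 -m pendant '[0,0,0.001,0,0,0,0.02,0,0,0.001,0,0,0,0.02,0,0,0,0,0,0,0.02]'
```

```text
clock: 13.3
position: [0.4123, 0.2664, 0.0891]
ee_rot: [-2.276, -2.166, 0.0]
force: [-0.0, -0.0, -0.8]
width: 0.284
gripper_force: 15.0
clock: 13.68
position: [0.4126, 0.2665, 0.0873]
ee_rot: [2.276, 2.165, 0.001]
force: [1.6, 0.1, -1.1]
width: 0.282
gripper_force: 15.0
```

```bash
python3 -m pendant '[0,0,0.001,0,0,0,0.02,0,0,0.0005,0,0,0,0.02,0,0,0,0,0,0,0.02]'
```

```text
clock: 14.05
position: [0.4126, 0.2666, 0.0866]
ee_rot: [2.275, 2.165, 0.001]
force: [-1.2, -2.9, 12.8]
width: 0.279
gripper_force: 15.0
```

```bash
python3 -m pendant '[0,0,0,0,0,0,0.03,0,0,0,0,0,0,0.036,0,0,0,0,0,0,0.045,0,0,-0.03,0,0,0,0.05,0,0,-0.05,0,0,0,0.05,0,0,-0.045,0,0,0,0.05,-0.055,0.017,0,0,0,0,0.05,-0.055,0.017,0,0,0,0,0.05,-0.055,0.017,0,0,0,0,0.05,-0.055,0.017,0,0,0,0,0.05]' && python3 -m pendant '[-0.055,0.017,0,0,0,-0.025,0.05,-0.055,0.017,0,0,0,-0.025,0.05,-0.01,0.005,0,0,0,0,0.05,0,0,0,0,0,0,0.05]' ; python3 - <<'E'
from h import *
s=observe();np.savez('s4.npz',**s)
snap('wrist','w4.png',None,1.5);snap('top','t4.png')
im=cv2.imread('pics/w4.png');t=cv2.imread('pics/raw_top.png')
t=cv2.imread('pics/t4.png')[190:280,165:235];t=cv2.resize(t,None,fx=3,fy=3,interpolation=2)
im[-t.shape[0]:,-t.shape[1]:]=t;cv2.imwrite('pics/w4.png',im)
E
```

```text
clock: 15.3
position: [0.4694, 0.0415, 0.2108]
ee_rot: [2.275, 2.166, 0.0]
force: [0.2, 0.7, 0.1]
width: 0.541
gripper_force: 0.0
clock: 15.8
position: [0.5041, -0.0779, 0.2104]
ee_rot: [-2.222, -2.22, 0.0]
force: [-0.4, 0.5, 0.8]
width: 0.543
gripper_force: 0.0
```

View pics/w4.png

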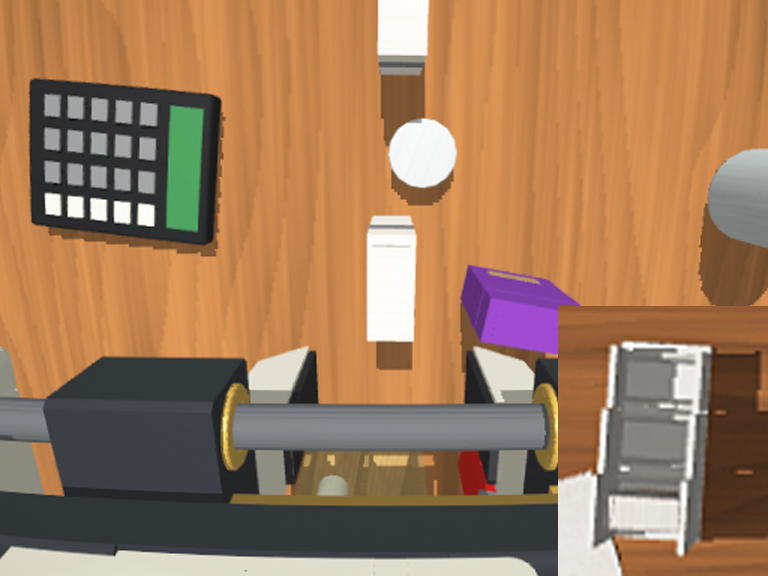

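```bash
python3 - <<'E'
from h import *
s=dict(np.load('s4.npz'))
p=px('wrist',np.array([(369,237),(415,237),(415,341),(367,341)])/1.5,[.088]*4,s);m=p.mean(0);print(p.round(4),m)
Rt=R.from_rotvec(s['ee_rot']).as_matrix();print(Rt.round(3),Rt.T@(m-s['position']))
q=px('wrist',np.array([(379,56),(427,55)])/1.5,[.07]*2,s);print('short end',q.round(4))
E
```

```text
[[ 0.4911 -0.0482  0.088 ]
 [ 0.5156 -0.0483  0.088 ]
 [ 0.5163 -0.1071  0.088 ]
 [ 0.4892 -0.1071  0.088 ]] [ 0.50303613 -0.07769175  0.088     ]
[[ 0.001  1.    -0.001]
 [ 1.    -0.001  0.001]
 [ 0.001 -0.001 -1.   ]] [ 0.00015636 -0.00100503  0.12240588]
short end [[0.4965 0.0456 0.07  ]
 [0.5218 0.0461 0.07  ]]
```

```bash
python3 -m pendant '[0,-0.001,0.04,0,0,0,0.05,0,0,0.05,0,0,0,0.05,0,0,0.035,0,0,0,0.05,0,0,0.012,0,0,0,0.05,0,0,0,0,0,0,0.04,0,0,0,0,0,0,0.03,0,0,0,0,0,0,0.02,0,0,0,0,0,0,0.02,0,0,0,0,0,0,0.02]' 15
```

```text
clock: 17.02
position: [0.5041, -0.0779, 0.075]
ee_rot: [2.22, 2.22, 0.002]
force: [-1.5, 0.5, 7.1]
width: 0.281
gripper_force: 14.9
```

```bash
python3 -m pendant '[0,0,-0.01,0,0,0,0.02,0,0,-0.03,0,0,0,0.02,0,0,-0.05,0,0,0,0.02,0,0,-0.05,0,0,0,0.02,0,0,-0.025,0,0,0,0.02,0.025,-0.003,0,0,0,0,0.02,0.05,-0.006,0,0,0,0,0.02,0.055,-0.006,0,0,0,0,0.02,0.055,-0.006,0,0,0,0,0.02,0.055,-0.006,0,0,0,0,0.02]' && python3 -m pendant '[0.055,-0.006,0,0,0,0,0.02,0.03,-0.003,0,0,0,0.025,0.02,0.0154,-0.002,0,0,0,0.024,0.02,0,0,0,0,0,0,0.02,0,0,0,0,0,0,0.02]'; python3 - <<'E'
from h import *
s=observe();Rt=R.from_rotvec(s['ee_rot']).as_matrix();print(Rt.round(3),Rt.T@(np.array([.4662,.2625,.081])-s['position']))
E
```

```text
clock: 18.27
position: [0.4756, 0.1635, 0.2395]
ee_rot: [2.221, 2.221, 0.001]
force: [1.2, -0.2, -2.4]
width: 0.283
gripper_force: 14.9
clock: 18.9
position: [0.4656, 0.2614, 0.2389]
ee_rot: [2.275, 2.166, -0.001]
force: [0.2, -0.4, -1.0]
width: 0.286
gripper_force: 14.9
[[ 0.049  0.999  0.   ]
 [ 0.999 -0.049 -0.001]
 [-0.001  0.    -1.   ]] [0.0012625  0.00051753 0.15787848]
```

```bash
python3 -m pendant '[0.001,0.0005,0.03,0,0,0,0.02,0,0,0.04,0,0,0,0.02,0,0,0.035,0,0,0,0.02,0,0,0.025,0,0,0,0.02,0,0,0.005,0,0,0,0.02,0,0,0,0,0,0,0.02]' && python3 -m pendant '[0,0,0.006,0,0,0,0.02,0,0,0.006,0,0,0,0.02,0,0,0.004,0,0,0,0.02,0,0,0.002,0,0,0,0.02,0,0,0,0,0,0,0.02]'
```

```text
clock: 19.65
position: [0.4665, 0.2631, 0.1043]
ee_rot: [2.275, 2.166, 0.0]
force: [-0.4, -0.7, -0.7]
width: 0.282
gripper_force: 14.9
clock: 20.27
position: [0.4659, 0.2636, 0.0856]
ee_rot: [-2.275, -2.167, 0.0]
force: [-0.2, 0.2, -0.7]
width: 0.281
gripper_force: 14.9
```

```bash
python3 -m pendant '[0,0,0.002,0,0,0,0.02,0,0,0.001,0,0,0,0.02,0,0,0,0,0,0,0.02]' && python3 -m pendant '[0,0,0.001,0,0,0,0.02,0,0,0.0005,0,0,0,0.02,0,0,0,0,0,0,0.02]'
```

```text
clock: 20.65
position: [0.4663, 0.2636, 0.0828]
ee_rot: [2.275, 2.167, 0.001]
force: [2.1, -0.4, -1.6]
width: 0.285
gripper_force: 14.9
clock: 21.02
position: [0.4664, 0.2637, 0.0813]
ee_rot: [2.275, 2.166, 0.001]
force: [1.9, 0.1, -0.6]
width: 0.282
gripper_force: 15.0
```

```bash
python3 -m pendant '[0,0,0.0005,0,0,0,0.02,0,0,0.0005,0,0,0,0.02,0,0,0,0,0,0,0.02]'
```

```text
clock: 21.4
position: [0.4664, 0.2636, 0.081]
ee_rot: [2.274, 2.166, 0.001]
force: [2.3, -2.3, 10.3]
width: 0.279
gripper_force: 15.0
```

```bash
python3 -m pendant '[0,0,0,0,0,0,0.03,0,0,0,0,0,0,0.034,0,0,0,0,0,0,0.034,0,0,-0.03,0,0,0,0.034,0,0,-0.05,0,0,0,0.034,0,0,-0.04,0,0,0,0.05,-0.046,0.013,0,0,0,0,0.05,-0.046,0.013,0,0,0,0,0.05,-0.046,0.013,0,0,0,-0.025,0.05,-0.046,0.013,0,0,0,-0.024,0.05]' && python3 -m pendant '[0,0,0,0,0,0,0.05,0,0,0,0,0,0,0.05]' ; python3 - <<'E'
from h import *
s=observe();np.savez('s5.npz',**s)
snap('wrist','w5.png',(170,60,350,240),3);snap('top','t5.png');snap('side','s5.png')
im=cv2.imread('pics/w5.png');t=cv2.resize(cv2.imread('pics/t5.png')[195:280,170:230],None,fx=3,fy=3,interpolation=2)
u=cv2.resize(cv2.imread('pics/s5.png')[185:290,215:305],None,fx=2.7,fy=2.7,interpolation=2)
o=np.zeros((560,800,3),np.uint8);o[:540,:540]=im;o[:t.shape[0],550:550+t.shape[1]]=t;o[260:260+u.shape[0],550:550+u.shape[1]]=u
cv2.imwrite('pics/w5.png',o)
print(proj('wrist',[(.5092+a*.013,.0758+b*.03,.07) for a,b in((-1,1),(1,1),(1,-1),(-1,-1))],s)*3-[510,180])
E
```

```text
clock: 22.65
position: [0.5101, 0.0761, 0.2002]
ee_rot: [-2.22, -2.223, 0.0]
force: [1.4, 0.7, 0.5]
width: 0.541
gripper_force: 0.0
clock: 22.9
position: [0.5098, 0.0781, 0.2001]
ee_rot: [-2.221, -2.221, -0.0]
force: [0.4, -0.2, 0.3]
width: 0.546
gripper_force: 0.0
[[227.21270425 296.72859026]
 [322.19819472 296.79339648]
 [319.33903469 502.61443558]
 [229.52795016 502.53684931]]
```

View pics/w5.png

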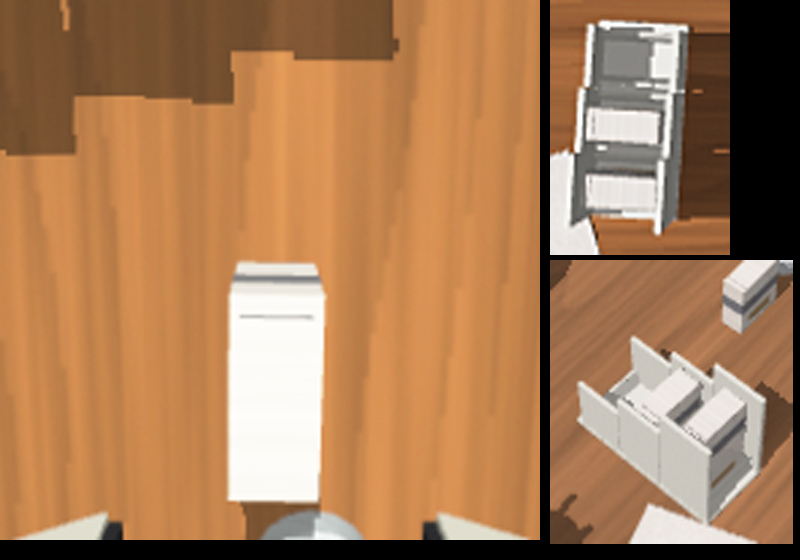

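```bash
python3 -m pendant '[-0.0015,-0.0005,0.04,0,0,0,0.05,0,0,0.05,0,0,0,0.05,0,0,0.03,0,0,0,0.05,0,0,0.0105,0,0,0,0.05,0,0,0,0,0,0,0.04,0,0,0,0,0,0,0.03,0,0,0,0,0,0,0.02,0,0,0,0,0,0,0.02,0,0,0,0,0,0,0.02]' 20
```

```text
clock: 24.18
position: [0.5105, 0.0762, 0.0709]
ee_rot: [2.22, 2.221, 0.003]
force: [-1.4, -0.2, 7.2]
width: 0.278
gripper_force: 19.9
```

```bash
python3 -m pendant '[0,0,-0.01,0,0,0,0.02,0,0,-0.03,0,0,0,0.02,0,0,-0.05,0,0,0,0.02,0,0,-0.05,0,0,0,0.02,0,0,-0.025,0,0,0,0.02,0.025,0.001,0,0,0,0,0.02,0.045,0.002,0,0,0,0,0.02,0.05,0.003,0,0,0,0,0.02,0.04,0.002,0,0,0,0.025,0.02,0.024,0.0015,0,0,0,0.024,0.02]' && python3 -m pendant '[0,0,0,0,0,0,0.02,0,0,0,0,0,0,0.02]'; python3 - <<'E'
from h import *
s=observe();Rt=R.from_rotvec(s['ee_rot']).as_matrix();print(Rt.round(3),Rt.T@(np.array([.5200,.2605,.0769])-s['position']))
E
```

```text
clock: 25.42
position: [0.5189, 0.2624, 0.2353]
ee_rot: [-2.272, -2.168, -0.001]
force: [0.8, -0.3, -1.1]
width: 0.277
gripper_force: 19.9
clock: 25.68
position: [0.5197, 0.2589, 0.2348]
ee_rot: [2.275, 2.166, -0.001]
force: [-0.0, -0.6, -0.9]
width: 0.279
gripper_force: 19.9
[[ 0.049  0.999 -0.   ]
 [ 0.999 -0.049 -0.001]
 [-0.001 -0.    -1.   ]] [0.0017558  0.00025212 0.15794127]
```

```bash
python3 -m pendant '[0.001,0,0.03,0,0,0,0.02,0,0,0.04,0,0,0,0.02,0,0,0.035,0,0,0,0.02,0,0,0.025,0,0,0,0.02,0,0,0.005,0,0,0,0.02,0,0,0,0,0,0,0.02]' && python3 -m pendant '[0,0,0.006,0,0,0,0.02,0,0,0.006,0,0,0,0.02,0,0,0.004,0,0,0,0.02,0,0,0.002,0,0,0,0.02,0,0,0,0,0,0,0.02]'
```

```text
clock: 26.42
position: [0.5202, 0.2604, 0.1003]
ee_rot: [2.276, 2.165, 0.0]
force: [0.4, 0.7, -0.7]
width: 0.274
gripper_force: 19.9
clock: 27.05
position: [0.5197, 0.261, 0.0816]
ee_rot: [-2.275, -2.167, 0.0]
force: [-0.4, 0.7, -0.5]
width: 0.278
gripper_force: 19.9
```

```bash
python3 -m pendant '[0,0,0.002,0,0,0,0.02,0,0,0.001,0,0,0,0.02,0,0,0,0,0,0,0.02]' && python3 -m pendant '[0,0,0.001,0,0,0,0.02,0,0,0.0005,0,0,0,0.02,0,0,0,0,0,0,0.02]'
```

```text
clock: 27.42
position: [0.5201, 0.261, 0.0788]
ee_rot: [2.275, 2.166, 0.001]
force: [1.4, -0.3, -0.7]
width: 0.28
gripper_force: 19.9
clock: 27.8
position: [0.5202, 0.2611, 0.0774]
ee_rot: [2.275, 2.167, 0.001]
force: [3.3, 0.6, 0.1]
width: 0.281
gripper_force: 19.9
```

```bash
python3 -m pendant '[0,0,0.0005,0,0,0,0.02,0,0,0.0005,0,0,0,0.02,0,0,0,0,0,0,0.02]'
```

```text
clock: 28.18
position: [0.5203, 0.261, 0.0769]
ee_rot: [2.274, 2.166, 0.002]
force: [2.1, -1.7, 7.2]
width: 0.278
gripper_force: 19.9
```

```bash
python3 -m pendant '[0,0,0,0,0,0,0.03,0,0,0,0,0,0,0.034,0,0,0,0,0,0,0.034,0,0,-0.03,0,0,0,0.034,0,0,-0.05,0,0,0,0.034,0,0,-0.05,0,0,0,0.034,-0.05,0,0,0,0,0,0.034,-0.05,0,0,0,0,0,0.034,-0.05,0,0,0,0,0,0.034,-0.05,0,0,0,0,0,0.034]' && python3 -m pendant '[0,0,0,0,0,0,0.034]'; python3 - <<'E'
from h import *
snap('top','t6.png');snap('side','s6.png')
t=cv2.resize(cv2.imread('pics/raw_t6.png')[195:280,170:230],None,fx=6,fy=6,interpolation=2)
u=cv2.resize(cv2.imread('pics/raw_s6.png')[190:290,215:305],None,fx=4.5,fy=4.5,interpolation=2)
o=np.zeros((520,790,3),np.uint8);o[:510,:360]=t;o[:450,370:775]=u
cv2.imwrite('pics/f6.png',o)
E
```

```text
clock: 29.42
position: [0.5095, 0.0597, 0.2061]
ee_rot: [-2.275, -2.167, 0.0]
force: [1.1, 0.1, -0.0]
width: 0.368
gripper_force: 0.0
clock: 29.55
position: [0.5096, 0.0564, 0.2058]
ee_rot: [2.281, 2.158, -0.004]
force: [0.3, 1.4, -0.2]
width: 0.372
gripper_force: 0.0
```

View pics/f6.png

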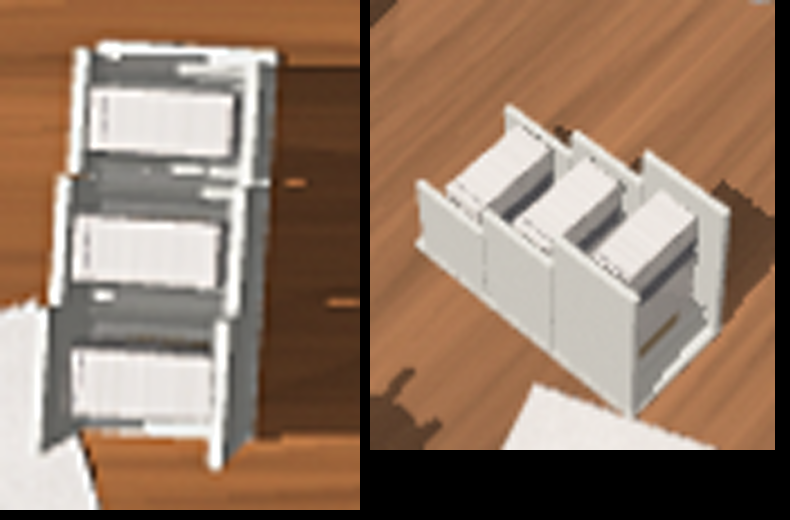

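All three cartons stand upright in their pockets: tops at about (140,382), (148,252) and (162,122) in the top crop. The robot is clear of them.

```bash
python3 -c "
from cell import sign_off
print(sign_off())"
```

```text
the job is handed in; nothing more can be done
None
```

The tall, medium and short cartons were placed in that order, upright and down on the floors of pockets 1, 2 and 3; nothing else was moved, and the job was handed in at about 30 s on the robot's clock.

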